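Lay the tasting tray

TASK

Lay the tasting tray to match the outlines drawn on its paper: the handleless porcelain cup upright on the rings, the small wooden board in the rectangle, and the porcelain spoon right side up in the spoon outline with its bowl on the drawn bowl; then the whole bar of brittle lies flat in the middle of the board, lengthwise along it. Set the cup and spoon down gently rather than dropping them, don't tip the cup over, and leave the handled mug, the snapped piece of brittle and the steel scoop where they are.

Things in the scene. Friction and masses are not known exactly. Their poses are not given: they have to be found in the camera images.
- cup_center (a point): The handleless white porcelain tasting cup, nearly straight-sided: 58 mm across the rim, 55 mm just above the rounded foot, 60 mm tall, wall 3 mm, standing upright on the counter. Grip it across its outside. Origin on its axis half-way up (30 mm above its foot); z is up its axis.
- board_center (a point): The little pale wooden tasting board, a flat slab 100 mm (its x) by 56 mm (its y), 14 mm thick, with a dark peg-hole dot near its -x end; lies flat on the counter. Origin at its centre, half-way up. z up. Either end may point either way in its outline.
- spoon_center (a point): The white porcelain spoon, 120 mm long, lying right side up. Round bowl 42 mm across and 16 mm high at its +x end (bowl centre 39 mm from the origin along +x); straight-sided handle 15 mm wide, 10 mm thick and lying on the table from x = -25 to +20 mm, then rising to about 18 mm at its tip at x = -60 mm. Origin mid-length, on the handle, 6 mm above its underside: a good place to grip it, across y. z up.
- brittle_center (a point): The whole bar of sesame brittle, a full rectangle 70 mm (its x) by 30 mm (its y), 16 mm thick, golden brown with seeds on top; lies flat on the counter. Origin at its centre, half-way up. z up.
- mug_center (a point): Look-alike of the cup: the staff's white porcelain mug with a handle, 76 mm across and 75 mm tall, the handle standing out at its +y side. Stays where it is. Origin on its axis half-way up.
- snapped_center (a point): Look-alike of the brittle bar: a piece snapped short with a ragged +x end, about 45 by 30 mm, 16 mm thick. Stays where it is. Origin at its centre, half-way up. 
- scoop_center (a point): Look-alike of the spoon: a steel measuring scoop, 118 mm long, with a straight-walled round cup 38 mm across and 24 mm high at its +x end and a thin flat handle 14 mm wide at rim height towards -x. Stays where it is. Origin mid-length, 12 mm above the table.
- mark_cup: The cup's place: two concentric rings (60 and 42 mm) drawn on the paper of the serving tray. The tray is fixed: 184 mm (its x) by 364 mm (its y), its papered floor 6 mm above the counter, its rim 9 mm thick and 16 mm above the counter. The three drawn places lie side by side along the tray's y, about 105 mm apart, in an order that varies; the outer ones are about 68 mm from the inside of the end rim. Origin at the rings' centre, on the paper; axes are the tray's, z up.
- mark_board: The tasting board's place: a rectangle 104 by 60 mm drawn on the tray's paper, its long side along x (across the tray). Origin at its centre, on the paper; axes are the tray's, z up.
- mark_spoon_bowl (a point): The spoon's place: a spoon outline drawn on the tray's paper, a circle of 44 mm for the bowl and two parallel lines 19 mm apart for the handle. Origin at the centre of the bowl circle, on the paper; the handle runs from there along -x, its end 99 mm from the origin. A spoon lying in its outline has its own origin 39 mm along -x from this origin. z up.
There are look-alikes about, which are no part of the job. What is shaped like the part that bears cup_center but orange or red is not meant. What is shaped like the part that bears spoon_center but blue is not meant.

How it is judged:
By the outcome, as a careful person would: the job done as asked, in the order asked, and still so for the second after the job is handed in, with the robot touching nothing.
It also fails if it takes over 125 s, if anything falls off the work surface, if the arm or the gripper's body presses on something with over 40 N, if the wrist force passes 120 N, or if a joint passes its speed limit or range.

ROBOT

A 6-joint arm with a two-finger parallel gripper is mounted at the origin on the work surface. World frame = base frame: x ahead of the robot, y to its left, z up, the work surface at z = 0. Lengths are in m, angles in rad, forces in N, time in s.
With the tool pointing down it reaches from about 0.35 to 0.925 m from the base axis. Payload 6.4 kg.
Tool frame: the origin (TCP) lies midway between the tips of the shut fingers; the grasp point (between the pads) lies 19 mm behind it; z points along the fingers, y is the line along which they close (so a half turn about z gives the same grasp; the last joint's range is limited). The gripper opens to 94 mm and grips with 3 to 60 N. Pads are 16 mm wide; open, the fingers measure 119 mm over their backs; the gripper's body (75 mm by 177 mm) begins 78 mm behind the grasp point.
Start: joints at [1.169, 0.245, 1.558, -0, 1.339, -0.174], TCP at [0.147, 0.633, 0.205] pointing down, gripper open.
Joint ranges: [-3.13, 3.13], [-1.02, 2.26], [0.13, 2.54], [-0.95, 4.09], [0.21, 2.88], [-2.74, 2.74]. Speed limits (rad/s): [2.57, 2.57, 3.14, 3.14, 3.14, 3.14].

INTERFACE

Orientations are given as a unit quaternion [w, x, y, z].
In Python, from rig import robot gives the robot as it stands.
- The arm moves only by the tool servo_tool, never from a script. Its argument "moves" is a list of rows, each a list of 7 numbers: the turn, a rotation vector about the world's x, y, z in rad, then the shift along the world's x, y, z in mm, then the closure, from -1 (fully open) to 1 (shut), so that 0 is half open. In form: [[wx, wy, wz, dx, dy, dz, gripper], ...]. A call has 1 to 20 rows; each row shifts and turns the commanded pose from where the row before left it; what a row does not reach is not made up. A row lasts 1/8 s, in which the tool goes at most 62.5 mm and 10.7 degrees, less where a joint would pass 70% of its speed; a pose out of reach is approached as far as the arm can. A call with a gripper value outside its range is refused whole. The fingers move at their own pace and stop on an object; "squeeze" is the grip in N (left out, the last holds). Time passes only in rows, so rows that do not move let the fingers close. It gives the time, the measured TCP pose, the force, the opening and the grip force at its end, in the units of the state.
- robot.read_state(): the state, without advancing time (a new reading comes with each control period).
- robot.camera(name): name is "scene" or "side" or "wrist"; returns a dict with "image" (400x640x3 uint8, blue, green, red), "camera_matrix" (3x3 intrinsics, pixels), "view" (4x4, takes a point from world to camera coordinates). Camera axes: x right, y down, z forward; pixel columns grow to the right and rows downward; lengths in m; the calibration is good to about 2 mm. A picture is of the moment at which its call begins. There is no depth.
- robot.close_job(): hands the job in; it is judged then, once.
The state is a dict: "time": time; "joints": joint angles; "joint_velocities": joint speeds; "joint_torque": joint torques, N m; "tcp_pos": TCP position; "orientation": TCP orientation; "contact_force": force on the tool from outside, world axes, zero at the start; "ft_torque": the same for the moment, N m; "grip_width": opening from 0.0 (shut) to 1.0 (fully open); "gripper_force": force on a finger pad.
Only numpy, scipy, OpenCV 4.12 (cv2) and the standard library are available. Lean on these libraries where they do the work, as an engineer would, in place of code of your own. Each camera call takes 0.05 s, during which the arm holds its last target. There are 200 camera calls.

## Working session

There is one attempt and no reset: what is moved stays moved. The work goes in short steps, Python scripts to look and compute and a tool call to move; the robot and the scene stay as the last step left them, time stands still between calls to the robot, and variables do not carry over. Pictures are saved under pics/ and viewed, at most 14 in all, crops included, and the job is handed in when it is done.

Besides the shell and the picture viewer there is one more tool, called after "Call:" as a command line: name --pt "numbers of a row" for each row, then --argument value for the rest. servo_tool: Moves the arm, as the interface text tells. Its arguments: {"type":"object","properties":{"moves":{"type":"array"},"squeeze":{"type":"number"}},"required":["moves"]}

```bash
mkdir -p pics; cat > h.py <<'E'
import cv2, numpy as np
from rig import robot
def snap(n,f):
    c=robot.camera(n); cv2.imwrite(f'pics/{f}.png',c['image']); np.savez(f'pics/{f}.npz',K=c['camera_matrix'],V=c['view']); return c
def load(f):
    d=np.load(f'pics/{f}.npz'); return dict(image=cv2.imread(f'pics/{f}.png'),camera_matrix=d['K'],view=d['V'])
def ray(c,uv,z):
    V=c['view'];K=c['camera_matrix'];R=V[:3,:3];o=-R.T@V[:3,3]
    uv=np.atleast_2d(np.array(uv,float)); d=(R.T@np.linalg.inv(K)@np.c_[uv,np.ones(len(uv))].T).T
    return o+d*((z-o[2])/d[:,2])[:,None]
def proj(c,p):
    p=np.atleast_2d(np.array(p,float)); q=c['camera_matrix']@(c['view'][:3,:3]@p.T+c['view'][:3,3:]); return (q[:2]/q[2]).T
def st():
    s=robot.read_state(); print(round(s['time'],2),np.round(s['tcp_pos'],4),np.round(s['orientation'],3),np.round(s['contact_force'],1),round(float(s['grip_width']),3),s['gripper_force'],np.round(s['joints'],2))
E
python3 - <<'E'
from h import *
for n in('scene','side','wrist'):
    c=snap(n,n+'0'); V=c['view'];print(n,np.round(-V[:3,:3].T@V[:3,3],3),np.round(V[2,:3],2),c['camera_matrix'][0,0])
st()
E
```

```text
scene [0.873 0.334 0.828] [-0.41 -0.42 -0.81] 375.6871248934124
side [ 0.29  -0.848  0.615] [ 0.18  0.8  -0.57] 372.322950795545
wrist [0.076 0.649 0.385] [ 0.25 -0.06 -0.97] 344.5103686909779
0.15 [0.1466 0.6328 0.2046] [-0.     0.114  0.994 -0.001] [-0.4  0.  -0.7] 0.999 0.0 [ 1.17  0.25  1.56  0.    1.34 -0.17]
```

View pics/scene0.png

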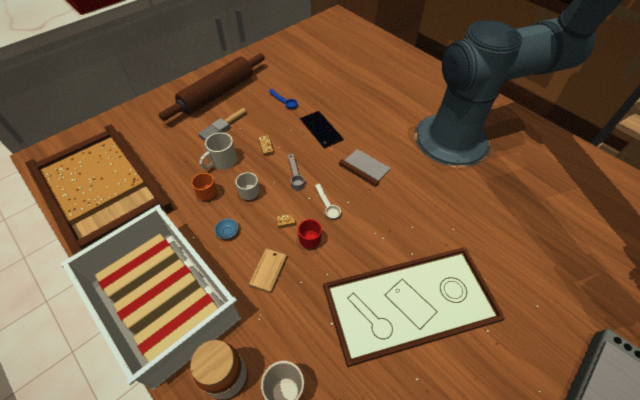

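View pics/side0.png

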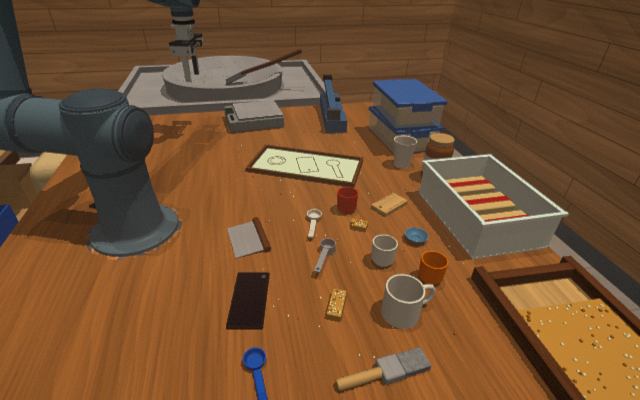

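The scene view shows these candidates:
- **Cup:** (248,186) is white with no handle, so it fits. The mug at (219,151) has a handle, (204,187) is orange, (310,234) is red, and (283,383) is a big grey pot.
- **Spoon:** (328,202) is white. (296,172) is the steel scoop and (284,99) is blue.
- **Brittle:** (266,145) looks long, so it is probably the whole bar. (286,221) looks short.
- **Board:** (268,270).
- **Tray:** the spoon, board and cup places run from left to right.

I'll confirm these in a crop.

```bash
python3 - <<'E'
from h import *
a=load('scene0'); b=load('side0')
c1=cv2.resize(a['image'][120:300,190:360],None,fx=2.35,fy=2.35*1,interpolation=3)
c2=cv2.resize(b['image'][180:330,290:450],None,fx=2.4,fy=2.4,interpolation=3)
h=max(c1.shape[0],c2.shape[0]); 
p=lambda i:cv2.copyMakeBorder(i,0,h-i.shape[0],0,0,0)
cv2.imwrite('pics/crop0.png',np.hstack([p(c1),p(c2)]))
t=cv2.resize(a['image'][240:370,315:510],None,fx=4,fy=4,interpolation=3); cv2.imwrite('pics/tray0.png',t)
for n,uv,z in [('cup',(248,186),.03),('board',(268,270),.014),('spoonbowl',(333,212),.01),('spoontip',(318,187),.015),('b1',(266,145),.016),('b2',(286,221),.016),('mug',(219,151),.037),('scoop',(296,172),.02),('red',(310,234),.03),('orange',(204,187),.03)]: print(n,np.round(ray(a,uv,z)[0],3))
E
```

```text
cup [ 0.59  -0.247  0.03 ]
board [ 0.697 -0.025  0.014]
spoonbowl [ 0.468 -0.043  0.01 ]
spoontip [ 0.444 -0.128  0.015]
b1 [ 0.454 -0.347  0.016]
b2 [ 0.58  -0.101  0.016]
mug [ 0.578 -0.4    0.037]
scoop [ 0.457 -0.206  0.02 ]
red [ 0.565 -0.025  0.03 ]
orange [ 0.679 -0.323  0.03 ]
```

View pics/crop0.png

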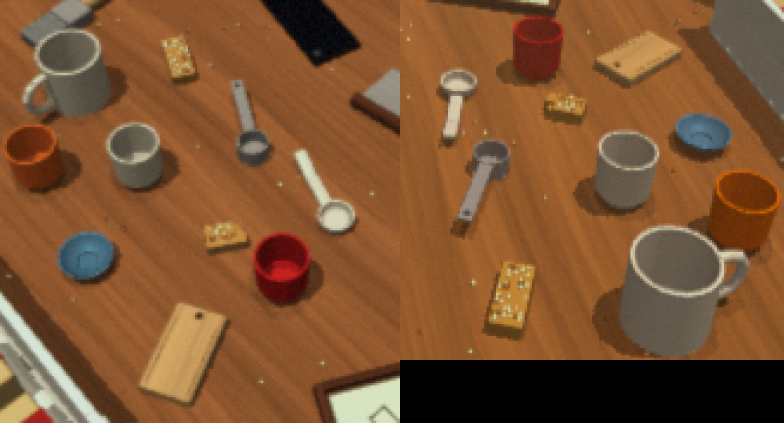

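View pics/tray0.png

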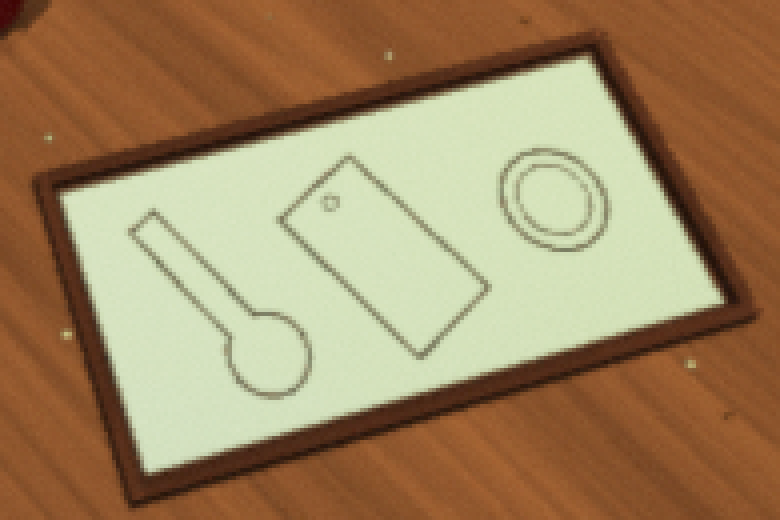

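The crop confirms the picks. The white handleless cup is at left-crop (135,155), and the complete rectangular bar is at left-crop (178,58) with the ragged snapped piece at (225,236). The white spoon has its bowl at (335,215), and the board dot is at (199,316). The tray crop gives sharp corners for the outlines.

```bash
python3 - <<'E'
from h import *
a=load('scene0'); b=load('side0')
f=lambda l:(np.array(l,float)+.5)/4-.5+[315,240]
r=ray(a,f([(350,156),(490,288),(420,356),(280,219)]),.006);print('rect',r.round(4).tolist(),r.mean(0))
for i in range(4):
  d=r[(i+1)%4]-r[i];print(np.linalg.norm(d),np.degrees(np.arctan2(d[1],d[0])))
e=f([(554,200),(153,211),(130,233)]); print('ring,handle end',ray(a,e,.006).round(4).tolist())
print('bowl',ray(a,f([(269,355)]),.006), 'tray inner', ray(a,f([(60,193),(592,57),(725,302),(145,472)]),.006).round(3).tolist())
def blob(c,m,seed,z,nm):
    n,l,s,ce=cv2.connectedComponentsWithStats(m.astype('uint8'))
    k=l[seed[1],seed[0]]
    if k==0: print(nm,'no');return
    cs,_=cv2.findContours((l==k).astype('uint8'),0,1)
    P=ray(c,cs[0][:,0],z)[:,:2].astype('float32')*1000
    print(nm,s[k],'minrect',cv2.minAreaRect(P))
for nm,c,sd in(('scene',a,dict(board=(268,275),b1=(266,145),cup=(248,193),spoon=(326,201))),('side',b,dict(board=(392,204),b1=(337,305),cup=(384,255),spoon=(313,228)))):
    hsv=cv2.cvtColor(c['image'],40)
    H,S,Vv=cv2.split(hsv)
    for k,p in sd.items():print(nm,k,hsv[p[1],p[0]])
    blob(c,(S<90)&(Vv>95),sd['spoon'],.012,nm+' spoon')
    blob(c,(S<90)&(Vv>80),sd['cup'],.03,nm+' cup')
    print(hsv[20:22,0])
E
```

```text
rect [[0.476, 0.2008, 0.006], [0.4787, 0.3049, 0.006], [0.5374, 0.3021, 0.006], [0.5355, 0.1988, 0.006]] [0.50691675 0.25166643 0.006     ]
0.10417738915463028 88.48249996527038
0.05871563402444829 -2.695581415025915
0.10332893627403973 -91.03073388047243
0.05958211865844479 178.1411119666784
ring,handle end [[0.4093, 0.2983, 0.006], [0.586, 0.1464, 0.006], [0.605, 0.1468, 0.006]]
bowl [[0.59771947 0.24631994 0.006     ]] tray inner [[0.618, 0.103, 0.006], [0.315, 0.259, 0.006], [0.388, 0.398, 0.006], [0.69, 0.243, 0.006]]
scene board [ 18 139 193]
scene b1 [ 17 172 187]
scene cup [21 61 88]
scene spoon [ 27  38 215]
scene spoon [315 184  26  35 310] minrect ((454.37969970703125, -81.77691650390625), (121.12882995605469, 40.43159484863281), 68.49849700927734)
scene cup [236 173  22  27 439] minrect ((592.0303955078125, -251.50804138183594), (90.4822006225586, 56.63726806640625), 53.1002311706543)
[[ 25  42 189]
 [ 25  40 189]]
side board [ 16 147 207]
side b1 [ 17 186 191]
side cup [ 16  70 102]
side spoon [ 23  57 213]
side spoon [307 209  15  29 224] minrect ((463.4432373046875, -78.75724792480469), (122.18968200683594, 38.58375930786133), 78.81712341308594)
side cup [372 235  26  32 666] minrect ((598.4475708007812, -237.19268798828125), (114.0209732055664, 58.10777282714844), 66.48343658447266)
[[ 96  34  38]
 [110  36  43]]
```

Call:
servo_tool --pt "0 0 0 25 -49 2 -1" --pt "0 0 0 25 -49 0 -1" --pt "0 0 0 25 -49 0 -1" --pt "0 0 0 25 -49 0 -1" --pt "0 0 0 25 -49 0 -1" --pt "0 0 0 25 -49 0 -1" --pt "0 0 0 25 -49 0 -1" --pt "0 0 0 25 -49 0 -1" --pt "0 0 0 25 -49 0 -1" --pt "0 0 0 25 -49 0 -1" --pt "0 0 0 25 -49 0 -1" --pt "0 0 0 25 -49 0 -1" --pt "0 0 0 25 -49 0 -1" --pt "0 0 0 25 -49 0 -1" --pt "0 0 0 25 -49 0 -1" --pt "0 0 0 25 -49 0 -1" --pt "0 0 0 25 -49 0 -1" --pt "0 0 0 25 -49 0 -1" --pt "0 0 0 0 0 0 -1" --pt "0 0 0 0 0 0 -1" --squeeze 15

```text
time: 2.65
tcp_pos: [0.5964, -0.2483, 0.2068]
orientation: [-0.001, 0.114, 0.994, 0.0]
contact_force: [0.0, 1.2, 0.0]
grip_width: 0.996
gripper_force: 0.0
```

```bash
python3 - <<'E'
from h import *
snap('wrist','w1'); st()
E
```

```text
2.7 [ 0.5964 -0.2478  0.2072] [-0.     0.113  0.994  0.   ] [-0.1  0.3  0.2] 0.998 0.0 [-0.57  0.23  1.57  0.    1.34 -1.91]
```

View pics/w1.png

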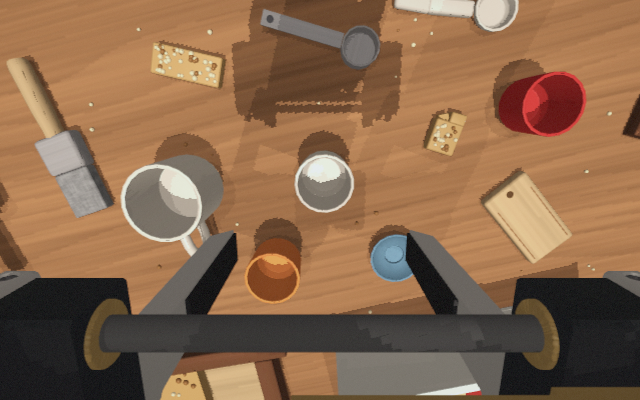

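The wrist view shows the cup rim at about (324,183), spanning x 295–354. The whole brittle is at (188,64), the board at (527,217) with its dot at (510,194), the scoop cup at (360,46) and the spoon bowl at (495,10). Next I'll measure from the rim and from the top-face corners.

```bash
cat >> h.py <<'E'
def topface(c,box,z,lo,hi):
    "min-area rectangle in world of the colour blob within box (u0,v0,u1,v1)"
    u0,v0,u1,v1=box; m=cv2.inRange(cv2.cvtColor(c['image'],40),lo,hi); k=np.zeros_like(m); k[v0:v1,u0:u1]=m[v0:v1,u0:u1]
    k=cv2.morphologyEx(k,cv2.MORPH_CLOSE,np.ones((5,5)))
    cs=max(cv2.findContours(k,0,1)[0],key=cv2.contourArea)
    P=ray(c,cs[:,0],z)[:,:2].astype('float32')*1000
    return cv2.minAreaRect(P)
E
python3 - <<'E'
from h import *
c=load('w1'); hsv=cv2.cvtColor(c['image'],40)
for p in [(188,64),(160,75),(527,210),(540,257),(324,160),(297,183),(290,140),(600,230),(130,100)]: print(p,hsv[p[1],p[0]])
r=ray(c,[(295,183),(354,183),(324,154.5),(324,212)],.06); print(r.round(4).tolist(), r.mean(0))
print('brittle pts',ray(c,[(155,42),(224,57),(219,82),(151,67)],.016).round(4).tolist())
print('board pts',ray(c,[(521,173),(571,233),(536,261),(484,203)],.014).round(4).tolist())
print('mug',ray(c,(165,203),.075),'orange',ray(c,(272,278),.06))
E
python3 -c "
import cv2
i=cv2.imread('pics/w1.png')
import numpy as np
f=lambda a:cv2.resize(a,(390,390*a.shape[0]//a.shape[1]),interpolation=3)
a=f(i[20:110,135:240]);b=f(i[160:270,470:585]);h=max(len(a),len(b))
p=lambda k:cv2.copyMakeBorder(k,0,h-len(k),0,0,0)
cv2.imwrite('pics/w1c.png',np.hstack([p(a),p(b)]))"
```

```text
(188, 64) [ 18 115 220]
(160, 75) [ 14 136 163]
(527, 210) [ 18  94 218]
(540, 257) [ 19  90 224]
(324, 160) [ 44  14 236]
(297, 183) [ 18  34 190]
(290, 140) [ 13 134 167]
(600, 230) [ 14 135 178]
(130, 100) [ 14 135 178]
[[0.5856, -0.2718, 0.06], [0.5986, -0.2162, 0.06], [0.5651, -0.2383, 0.06], [0.6205, -0.251, 0.06]] [ 0.59245473 -0.2443373   0.06      ]
brittle pts [[0.4235, -0.3777, 0.016], [0.4524, -0.315, 0.016], [0.474, -0.327, 0.016], [0.4447, -0.3897, 0.016]]
board pts [[0.6394, -0.0331, 0.014], [0.7227, 0.017, 0.014], [0.7487, -0.0248, 0.014], [0.6643, -0.0765, 0.014]]
mug [[ 0.57378206 -0.39345815  0.075     ]] orange [[ 0.6781094  -0.31992799  0.06      ]]
```

View pics/w1c.png

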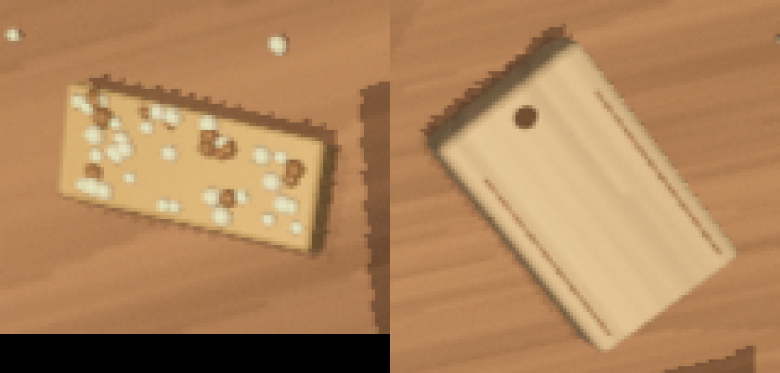

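Call:
servo_tool --pt "0 0 0 -4 3.5 -45 -1" --pt "0 0 0 0 0 -45 -1" --pt "0 0 0 0 0 -40 -1" --pt "0 0 0 0 0 -34 -1" --pt "0 0 0 0 0 -25 -1" --pt "0 0 0 0 0 0 -1" --pt "0 0 0 0 0 0 1" --pt "0 0 0 0 0 0 1" --pt "0 0 0 0 0 0 1" --pt "0 0 0 0 0 0 1" --pt "0 0 0 0 0 0 1" --pt "0 0 0 0 0 0 1" --squeeze 15

```text
time: 4.2
tcp_pos: [0.5932, -0.2454, 0.0189]
orientation: [0.0, 0.114, 0.994, -0.0]
contact_force: [-0.5, 1.4, 2.9]
grip_width: 0.598
gripper_force: 15.0
```

```bash
python3 - <<'E'
from h import *
c=load('w1')
for nm,z,s,o,P in [('brittle',.016,105/390,(135,20),[(72,85),(323,140),(310,250),(60,192)]),('board',.014,115/390,(470,160),[(185,40),(345,250),(215,348),(48,145)])]:
    r=ray(c,(np.array(P)+.5)*s-.5+o,z)[:,:2]; e=r-np.roll(r,1,0)
    l=(r[1]+r[2]-r[0]-r[3]); print(nm,r.mean(0).round(4),np.linalg.norm(e,axis=1).round(4),'long axis deg',np.degrees(np.arctan2(l[1],l[0])))
E
```

```text
brittle [ 0.4507 -0.3542] [0.0278 0.0676 0.0289 0.0688] long axis deg 64.72616466762503
board [ 0.6937 -0.0293] [0.0533 0.0969 0.0527 0.0986] long axis deg 29.155950776442236
```

Call:
servo_tool --pt "0 0 0 0 0 20 1" --pt "0 0 0 0 0 40 1" --pt "0 0 0 0 0 50 1" --pt "0 0 0 0 0 50 1" --pt "0 0 0 0 10 35 1" --pt "0 0 0 -5 30 15 1" --pt "0 0 0 -9 49 0 1" --pt "0 0 0 -9 49 0 1" --pt "0 0 0 -9 49 0 1" --pt "0 0 0 -9 49 0 1" --pt "0 0 0 -9 49 0 1" --pt "0 0 0 -9 49 0 1" --pt "0 0 0 -9 49 0 1" --pt "0 0 0 -9 49 0 1" --pt "0 0 0 -9 40 0 1" --pt "0 0 0 -5 20 0 1" --pt "0 0 0 0 0 0 1"

```text
time: 6.32
tcp_pos: [0.5013, 0.2476, 0.2291]
orientation: [0.0, 0.112, 0.994, -0.0]
contact_force: [0.5, -0.3, -1.7]
grip_width: 0.598
gripper_force: 15.0
```

```bash
python3 - <<'E'
from h import *
snap('wrist','w2'); st()
E
```

```text
6.38 [0.5016 0.2467 0.229 ] [ 0.     0.113  0.994 -0.   ] [ 1.1 -0.4 -0.9] 0.595 14.976363212208526 [ 0.25  0.01  1.77 -0.    1.36 -1.09]
```

View pics/w2.png

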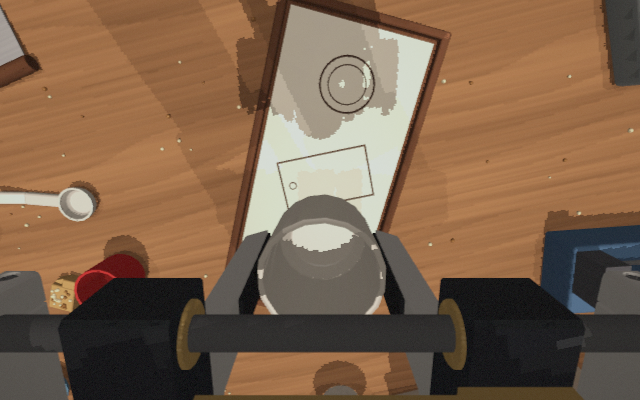

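The outer ring is centred at about (347,84). The visible board-outline corners are (278,162), (366,146) and (373,193). The cup is held upright. I'll fit the ring.

```bash
python3 - <<'E'
from h import *
c=load('w2'); g=cv2.cvtColor(c['image'],6)
m=cv2.adaptiveThreshold(g,255,0,1,11,12)
n,l,s,_=cv2.connectedComponentsWithStats(m,connectivity=8)
for k in range(1,n):
    x,y,w,h,a=s[k]
    if 300<x<360 and 45<y<80 and 30<w<70:
        p=np.argwhere(l==k)[:,::-1].astype('float32'); e=cv2.fitEllipse(cv2.convexHull(p)); print(s[k],e,ray(c,e[0],.006))
r=ray(c,[(278,162),(366,146),(373,193)],.006)[:,:2]; print(r.round(4).tolist(),'centre',(r[0]+r[2])/2, np.degrees(np.arctan2(*(r[1]-r[0])[::-1])))
cup=ray(load('w2'),(321,265),.06)
E
```

```text
[318  54  58  60 415] ((346.7103576660156, 83.89939880371094), (56.47859191894531, 59.548919677734375), 10.577542304992676) [[0.40878887 0.29781054 0.006     ]]
[327  64  40  42 219] ((346.52728271484375, 84.18632507324219), (39.8551139831543, 41.52069854736328), 6.915332794189453) [[0.40903992 0.29754974 0.006     ]]
[[0.4761, 0.2011], [0.4809, 0.3056], [0.5379, 0.303]] centre [0.50701024 0.25205483] 87.34583764520991
```

Call:
servo_tool --pt "0 0 0 -40 22 0 1" --pt "0 0 0 -40 22 0 1" --pt "0 0 0 -12 7 -20 1" --pt "0 0 0 0 0 -45 1" --pt "0 0 0 0 0 -45 1" --pt "0 0 0 0 0 -40 1" --pt "0 0 0 0 0 -25 1" --pt "0 0 0 0 0 -14 1" --pt "0 0 0 0 0 -8 1" --pt "0 0 0 0 0 -4 1" --pt "0 0 0 0 0 0 1"

```text
time: 7.75
tcp_pos: [0.4103, 0.2978, 0.028]
orientation: [0.0, 0.114, 0.994, 0.0]
contact_force: [-0.0, -1.4, -1.6]
grip_width: 0.6
gripper_force: 15.0
```

Call:
servo_tool --pt "0 0 0 -0.5 0 -1.5 1" --pt "0 0 0 0 0 -1 1" --pt "0 0 0 0 0 -1 1" --pt "0 0 0 0 0 0 1"

```text
time: 8.25
tcp_pos: [0.41, 0.2978, 0.0249]
orientation: [0.001, 0.114, 0.994, 0.0]
contact_force: [-0.7, -2.4, 5.3]
grip_width: 0.595
gripper_force: 15.0
```

Call:
servo_tool --pt "0 0 0 0 0 0 -0.3" --pt "0 0 0 0 0 0 -0.6" --pt "0 0 0 0 0 0 -1" --pt "0 0 0 0 0 0 -1" --pt "0 0 0 0 0 30 -1" --pt "0 0 0 0 0 45 -1" --pt "0 0 0 0 0 50 -1" --pt "0 0 -0.17 20 -23 40 -1" --pt "0 0 -0.17 20 -23 10 -1" --pt "0 0 -0.17 20 -23 0 -1" --pt "0 0 -0.17 20 -23 0 -1" --pt "0 0 -0.17 20 -23 0 -1" --pt "0 0 -0.17 20 -23 0 -1" --pt "0 0 -0.17 20 -23 0 -1" --pt "0 0 -0.17 20 -23 0 -1" --pt "0 0 -0.17 20 -23 0 -1" --pt "0 0 -0.17 20 -23 0 -1" --pt "0 0 -0.17 20 -23 0 -1" --pt "0 0 -0.17 20 -23 0 -1" --pt "0 0 -0.17 20 -23 0 -1"

```text
time: 10.75
tcp_pos: [0.6698, -0.002, 0.1986]
orientation: [-0.0, 0.94, 0.342, -0.0]
contact_force: [0.4, 0.5, 0.5]
grip_width: 1.001
gripper_force: 0.0
```

Call:
servo_tool --pt "0 0 -0.17 20 -23 0 -1" --pt "0 0 -0.03 0 -5 0 -1" --pt "0 0 0 0 0 0 -1"

```text
time: 11.12
tcp_pos: [0.6887, -0.029, 0.1986]
orientation: [-0.0, 0.968, 0.25, -0.0]
contact_force: [-0.1, 0.4, -0.4]
grip_width: 1.0
gripper_force: 0.0
```

```bash
python3 - <<'E'
from h import *
c=snap('wrist','w3'); st(); s=snap('scene','s3')
i=cv2.resize(s['image'][230:370,310:510],None,fx=2,fy=2,interpolation=3)
o=c['image'].copy(); o[:140,:200]=s['image'][230:370,310:510] ; cv2.imwrite('pics/w3v.png',o)
E
```

```text
11.18 [ 0.6886 -0.0286  0.1987] [-0.     0.968  0.25  -0.   ] [-0.4 -0.   0.2] 0.997 0.0 [-0.21  0.34  1.45  0.    1.35  0.86]
```

View pics/w3v.png

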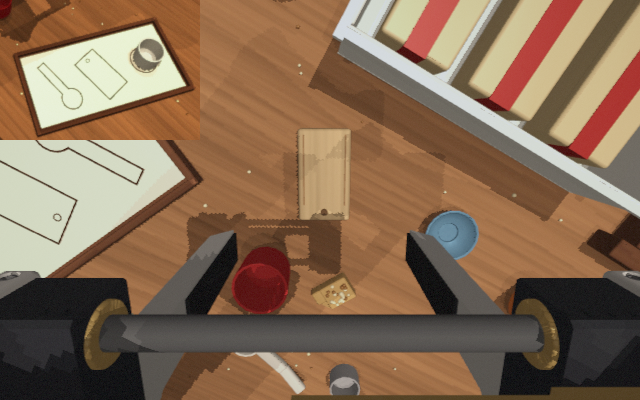

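The cup stands on the rings (inset). The board top's corners are at (299,129), (350,129), (349,219) and (297,219). Nothing is in the way of the fingers.

```bash
python3 - <<'E'
from h import *
c=load('w3')
b=topface(c,(270,100,380,222),.014,(12,40,150),(28,115,255));print(b)
r=ray(c,[(299,129),(350,129),(349.5,219),(297,219)],.014)[:,:2];print(r.mean(0)); l=r[0]+r[1]-r[2]-r[3];print(np.degrees(np.arctan2(l[1],l[0])),np.linalg.norm(l)/2)
E
```

```text
((695.3212280273438, -29.146408081054688), (98.04276275634766, 54.45087432861328), 29.081491470336914)
[ 0.69516728 -0.02886896]
28.253865217204464 0.09791488367916316
```

Call:
servo_tool --pt "0 0 0 6.5 -0.5 -45 -1" --pt "0 0 0 0 0 -50 -1" --pt "0 0 0 0 0 -45 -1" --pt "0 0 0 0 0 -30 -1" --pt "0 0 0 0 0 -18 -1" --pt "0 0 0 0 0 -6 -1" --pt "0 0 0 0 0 0 1" --pt "0 0 0 0 0 0 1" --pt "0 0 0 0 0 0 1" --pt "0 0 0 0 0 0 1" --pt "0 0 0 0 0 0 1" --pt "0 0 0 0 0 0 1" --squeeze 20

```text
time: 12.72
tcp_pos: [0.696, -0.0297, 0.0055]
orientation: [0.0, 0.968, 0.249, 0.0]
contact_force: [-0.7, 0.9, 3.8]
grip_width: 0.594
gripper_force: 20.0
```

Call:
servo_tool --pt "0 0 0 0 0 20 1" --pt "0 0 0 0 0 40 1" --pt "0 0 0 0 10 40 1" --pt "0 0 0.148 -20 30 0 1" --pt "0 0 0.148 -28 40 0 1" --pt "0 0 0.148 -28 40 0 1" --pt "0 0 0.148 -28 40 0 1" --pt "0 0 0.148 -28 40 0 1" --pt "0 0 0.148 -28 40 0 1" --pt "0 0 0.148 -28 32 0 1" --pt "0 0 0 0 10 0 1" --pt "0 0 0 0 0 0 1"

```text
time: 14.22
tcp_pos: [0.5086, 0.2525, 0.1059]
orientation: [0.001, 0.718, 0.696, 0.001]
contact_force: [0.4, -0.6, -0.5]
grip_width: 0.592
gripper_force: 20.0
```

```bash
python3 - <<'E'
from h import *
c=snap('wrist','w4'); st()
E
```

```text
14.28 [0.5088 0.2519 0.1056] [0.    0.718 0.696 0.   ] [-0.2  0.8 -0.5] 0.593 19.99989777803421 [ 0.26  0.17  1.84 -0.    1.13  0.29]
```

View pics/w4.png

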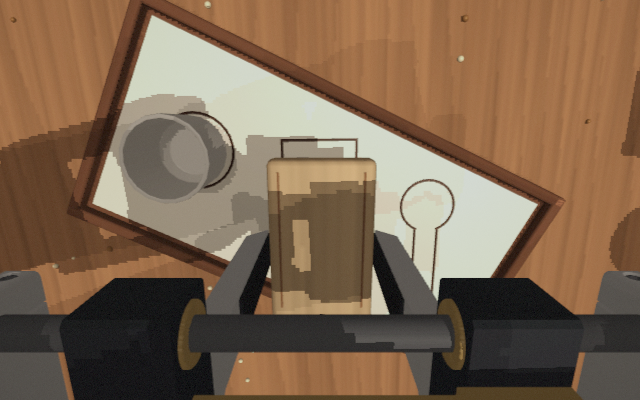

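The board is held square to its outline, whose top edge runs from (282,140) to (357,140). The board's own end runs from (268,160) to (376,160). The spoon bowl circle is at (427,206).

```bash
python3 - <<'E'
from h import *
c=load('w4')
o=ray(c,[(282,140),(357,140)],.006);b=ray(c,[(267.5,160),(376,160)],.1141)
for r in(o,b):print(r.round(4).tolist(),r.mean(0).round(4),np.degrees(np.arctan2(*(r[1]-r[0])[:2][::-1])))
m=cv2.adaptiveThreshold(cv2.cvtColor(c['image'],6),255,0,1,11,12)
P=np.argwhere(m[175:225,392:462]>0)[:,::-1]+[392,175]; e=cv2.fitEllipse(P.astype('float32')); print('bowl',e,ray(c,e[0],.006))
P=ray(c,[(414,230),(411,280),(437,230),(433,280)],.006);print(P.round(4).tolist())
E
```

```text
[[0.4791, 0.3035, 0.006], [0.5393, 0.3015, 0.006]] [0.5092 0.3025 0.006 ] -1.8379551145011699
[[0.4833, 0.3021, 0.1141], [0.5376, 0.3004, 0.1141]] [0.5105 0.3013 0.1141] -1.8479689301047244
bowl ((426.8194580078125, 205.0079803466797), (49.44403839111328, 53.881690979003906), 59.06045150756836) [[0.59795259 0.2454007  0.006     ]]
[[0.5879, 0.2234, 0.006], [0.5869, 0.1762, 0.006], [0.6077, 0.2228, 0.006], [0.6066, 0.1755, 0.006]]
```

Call:
servo_tool --pt "0 0 0 -1.2 -0.5 -25 1" --pt "0 0 0 0 0 -35 1" --pt "0 0 0 0 0 -20 1" --pt "0 0 0 0 0 -9 1" --pt "0 0 0 0 0 -3 1" --pt "0 0 0 0 0 -2 1" --pt "0 0 0 0 0 0 1"

```text
time: 15.15
tcp_pos: [0.5072, 0.2519, 0.0117]
orientation: [0.0, 0.718, 0.696, 0.001]
contact_force: [0.5, -0.0, -0.6]
grip_width: 0.592
gripper_force: 20.0
```

Call:
servo_tool --pt "0 0 0 0 0 -0.8 1" --pt "0 0 0 0 0 0 1" --pt "0 0 0 0 0 0 -0.4" --pt "0 0 0 0 0 0 -0.4" --pt "0 0 0 0 0 15 -0.4" --pt "0 0 0 0 0 40 -0.4" --pt "0 0 0 0 0 50 -0.4" --pt "0 0 0 0 -20 50 -0.4" --pt "0 0 -0.1 -9 -50 30 -0.4" --pt "0 0 -0.1 -9 -50 0 -0.4" --pt "0 0 0 -9 -50 0 -0.4" --pt "0 0 0 -9 -50 0 -0.4" --pt "0 0 0 -9 -50 0 -0.4" --pt "0 0 0 -7 -50 0 -0.4" --pt "0 0 0 0 -17 0 -0.4" --pt "0 0 0 0 0 0 -0.4"

```text
time: 17.15
tcp_pos: [0.4548, -0.0856, 0.1957]
orientation: [0.0, 0.784, 0.62, 0.0]
contact_force: [-0.6, -0.2, 0.3]
grip_width: 0.7
gripper_force: 0.0
```

```bash
python3 - <<'E'
from h import *
c=snap('wrist','w5'); st(); s=snap('scene','s5')
o=c['image'].copy(); o[:140,:200]=s['image'][230:370,310:510] ; cv2.imwrite('pics/w5v.png',o)
E
```

```text
17.2 [ 0.4548 -0.0848  0.1955] [-0.     0.784  0.621  0.   ] [ 0.   0.3 -0.8] 0.701 0.0 [-0.43 -0.2   2.03  0.    1.31 -0.2 ]
```

View pics/w5v.png

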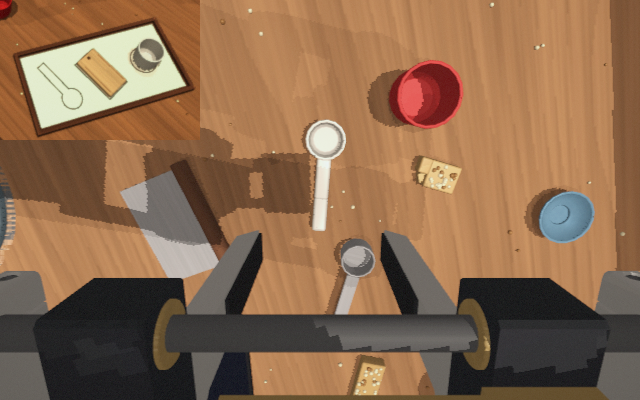

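The board lies in its outline (inset). The spoon bowl is centred at about (325,140) and the handle tip at (319,229). The scoop is clear below at (357,257).

```bash
python3 - <<'E'
from h import *
c=load('w5'); I=c['image']; hsv=cv2.cvtColor(I,40)
m=cv2.inRange(hsv,(0,0,150),(180,75,255)); k=np.zeros_like(m); k[110:240,298:352]=m[110:240,298:352]
k=cv2.morphologyEx(k,3,np.ones((5,5)))
cs=max(cv2.findContours(k,0,1)[0],key=cv2.contourArea); x,y,w,h=cv2.boundingRect(cs); print(x,y,w,h)
ys=cs[:,0,1]; e=cv2.fitEllipse(cs[(ys<y+h*.30)].astype('float32')); print('bowl',e); B=ray(c,e[0],.015)[0]
for v in range(165,230,8):
    u=np.where(k[v]>0)[0]; z=.010 if v<200 else .010+.008*(v-200)/30; r=ray(c,[(u.min()-.5,v),(u.max()+.5,v)],z)[:,:2]; print(v,u.min(),u.max(),r.mean(0).round(4),np.linalg.norm(r[1]-r[0]).round(4))
T=ray(c,((cs[ys>=y+h-2][:,0,0]).mean(),y+h),.018)[0]
d=B-T;a=np.arctan2(d[1],d[0]);print(B,T,'len',np.hypot(*d[:2]),np.degrees(a)); print('origin',B[:2]-.039*np.array([np.cos(a),np.sin(a)]))
E
```

```text
305 119 41 112
bowl ((325.3487243652344, 139.3974609375), (39.550621032714844, 39.79503631591797), 71.91118621826172)
165 317 330 [ 0.4616 -0.07  ] 0.015
173 316 329 [ 0.4585 -0.0782] 0.0151
181 316 328 [ 0.456  -0.0866] 0.0141
189 315 328 [ 0.4534 -0.0951] 0.0152
197 315 327 [ 0.4508 -0.1037] 0.0142
205 314 327 [ 0.4483 -0.112 ] 0.0154
213 313 326 [ 0.4452 -0.1201] 0.0154
221 313 325 [ 0.4427 -0.1282] 0.0143
229 313 325 [ 0.4407 -0.1365] 0.0143
[ 0.46967122 -0.04372763  0.015     ] [ 0.44021021 -0.1386894   0.018     ] len 0.09942680119666542 72.76398392334782
origin [ 0.45811519 -0.08097623]
```

Call:
servo_tool --pt "0 0 -0.07 3 4 -45 -0.4" --pt "0 0 0 0 0 -50 -0.4" --pt "0 0 0 0 0 -45 -0.4" --pt "0 0 0 0 0 -30 -0.4" --pt "0 0 0 0 0 -17 -0.4" --pt "0 0 0 0 0 -6 -0.4" --pt "0 0 0 0 0 0 0.2" --pt "0 0 0 0 0 0 1" --pt "0 0 0 0 0 0 1" --pt "0 0 0 0 0 0 1" --pt "0 0 0 0 0 0 1" --pt "0 0 0 0 0 0 1" --pt "0 0 0 0 0 0 1" --squeeze 20

```text
time: 18.88
tcp_pos: [0.4576, -0.0814, 0.0022]
orientation: [0.0, 0.805, 0.593, -0.0]
contact_force: [1.1, 1.0, 1.0]
grip_width: 0.157
gripper_force: 20.0
```

Call:
servo_tool --pt "0 0 0 0 0 15 1" --pt "0 0 0 0 0 35 1" --pt "0 0 0 0 0 50 1" --pt "0 0 0.05 10 20 20 1" --pt "0 0 0.05 21 44 0 1" --pt "0 0 0.05 21 44 0 1" --pt "0 0 0.05 21 44 0 1" --pt "0 0 0.05 21 44 0 1" --pt "0 0 0.022 21 44 0 1" --pt "0 0 0 20 38 0 1" --pt "0 0 0 4.5 10 0 1" --pt "0 0 0 0 0 0 1"

```text
time: 20.38
tcp_pos: [0.5969, 0.2067, 0.1224]
orientation: [0.0, 0.717, 0.697, -0.0]
contact_force: [-0.1, 0.5, -1.9]
grip_width: 0.157
gripper_force: 20.0
```

```bash
python3 - <<'E'
from h import *
c=snap('wrist','w6'); st()
E
```

```text
20.43 [0.5967 0.206  0.1223] [-0.     0.717  0.697 -0.   ] [ 0.6 -0.  -0.6] 0.154 19.997778832912445 [ 0.15  0.29  1.67 -0.    1.19  0.18]
```

View pics/w6.png

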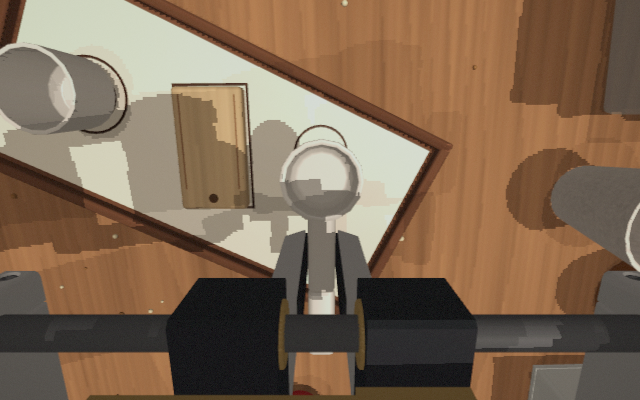

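The spoon is held level with its bowl at about (321,180), and the outline arc shows just beyond it at (321,128). The board is inside its rectangle.

```bash
python3 - <<'E'
from h import *
c=load('w6'); print('bowl',ray(c,(321,180),.136), 'outline top', ray(c,(320.5,127),.006))
b=topface(c,(165,75,250,212),.020,(8,55,60),(30,160,255)); print(b)
r=ray(c,[(172,84),(247,84)],.006);print(r)
print(ray(c,[(176,87),(243,86),(249,207),(184,208)],.020).round(4).tolist())
E
```

```text
bowl [[0.59794494 0.24640653 0.136     ]] outline top [[0.59818011 0.26616924 0.006     ]]
((509.9806213378906, 252.30039978027344), (101.34003448486328, 60.95136642456055), 88.16848754882812)
[[0.47779732 0.3040769  0.006     ]
 [0.53909129 0.3023196  0.006     ]]
[[0.4863, 0.3006, 0.02], [0.5387, 0.2998, 0.02], [0.5354, 0.2018, 0.02], [0.4799, 0.2026, 0.02]]
```

Call:
servo_tool --pt "0 0 0 0 -1 -35 1" --pt "0 0 0 0 0 -40 1" --pt "0 0 0 0 0 -22 1" --pt "0 0 0 0 0 -9 1" --pt "0 0 0 0 0 -4 1" --pt "0 0 0 0 0 -2 1" --pt "0 0 0 0 0 0 1"

```text
time: 21.3
tcp_pos: [0.5977, 0.2059, 0.011]
orientation: [0.0, 0.717, 0.697, 0.001]
contact_force: [0.1, 0.0, -1.1]
grip_width: 0.156
gripper_force: 20.0
```

Call:
servo_tool --pt "0 0 0 0 0 -1 1" --pt "0 0 0 0 0 -1 1" --pt "0 0 0 0 0 -0.6 1" --pt "0 0 0 0 0 0 1"

```text
time: 21.8
tcp_pos: [0.5973, 0.2058, 0.0083]
orientation: [0.0, 0.717, 0.697, 0.0]
contact_force: [-2.7, 0.3, 5.6]
grip_width: 0.158
gripper_force: 20.0
```

Call:
servo_tool --pt "0 0 0 0 0 0 0.3" --pt "0 0 0 0 0 0 0.3" --pt "0 0 0 0 0 10 0.3" --pt "0 0 0 0 0 40 0.3" --pt "0 0 0 0 0 50 0.3" --pt "0 0 0 0 0 60 -0.3" --pt "0 0 -0.06 -12 -46 30 -0.3" --pt "0 0 -0.06 -12 -46 0 -0.3" --pt "0 0 -0.06 -12 -46 0 -0.3" --pt "0 0 -0.06 -12 -46 0 -0.3" --pt "0 0 -0.06 -12 -46 0 -0.3" --pt "0 0 -0.06 -12 -46 0 -0.3" --pt "0 0 -0.05 -12 -46 0 -0.3" --pt "0 0 0 -12 -46 0 -0.3" --pt "0 0 0 -12 -46 0 -0.3" --pt "0 0 0 -12 -46 0 -0.3" --pt "0 0 0 -12 -46 0 -0.3" --pt "0 0 0 -12 -46 0 -0.3" --pt "0 0 0 -3 -8 0 -0.3" --pt "0 0 0 0 0 0 -0.3"

```text
time: 24.3
tcp_pos: [0.45, -0.3541, 0.1977]
orientation: [-0.0, 0.844, 0.536, 0.0]
contact_force: [0.3, 0.4, 0.4]
grip_width: 0.648
gripper_force: 0.0
```

```bash
python3 - <<'E'
from h import *
c=snap('wrist','w7'); st(); s=snap('scene','s7')
o=c['image'].copy(); o[:260,:390]=cv2.resize(s['image'][240:370,315:510],None,fx=2,fy=2,interpolation=3) ; cv2.imwrite('pics/w7v.png',np.hstack([o[:260,:390],cv2.resize(c['image'],(416,260))]))
E
```

```text
24.35 [ 0.4503 -0.3534  0.1977] [-0.     0.844  0.536  0.   ] [-0.1  0.5  0.4] 0.648 0.0 [-0.86  0.07  1.77  0.    1.3  -0.43]
```

View pics/w7v.png

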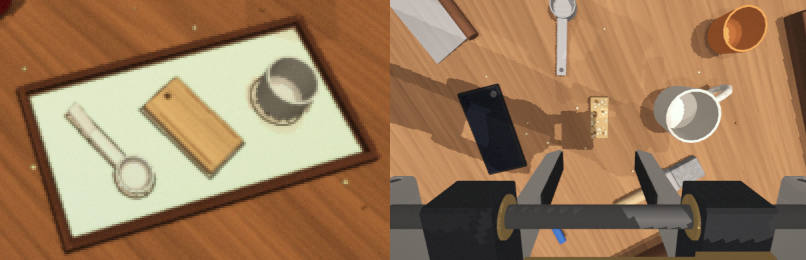

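The tray is laid correctly so far. The spoon is at (110,155) with its bowl on the drawn bowl, the board is at (192,125) and the cup at (283,90). In the wrist view the whole brittle is at full-resolution (321,180), square between the fingers.

```bash
python3 - <<'E'
from h import *
c=load('w7'); hsv=cv2.cvtColor(c['image'],40)
print(hsv[180,300:345,:].tolist()[::3])
for lo in((17,60,150),(16,20,185)):
    print(topface(c,(295,140,350,220),.016,lo,(32,175,255)))
E
```

```text
[[13, 134, 129], [13, 139, 127], [13, 135, 130], [18, 93, 156], [19, 89, 155], [16, 135, 128], [18, 109, 230], [18, 106, 236], [19, 101, 245], [19, 102, 246], [18, 104, 232], [19, 99, 245], [15, 132, 178], [14, 129, 192], [14, 132, 189]]
((450.91552734375, -354.56597900390625), (68.76640319824219, 29.438194274902344), 64.37174224853516)
((451.1790466308594, -355.2271728515625), (67.70721435546875, 28.352611541748047), 64.40558624267578)
```

Call:
servo_tool --pt "0 0 0 0.7 -1.3 -45 -0.3" --pt "0 0 0 0 0 -50 -0.3" --pt "0 0 0 0 0 -45 -0.3" --pt "0 0 0 0 0 -30 -0.3" --pt "0 0 0 0 0 -18 -0.3" --pt "0 0 0 0 0 -5.5 -0.3" --pt "0 0 0 0 0 0 0.1" --pt "0 0 0 0 0 0 1" --pt "0 0 0 0 0 0 1" --pt "0 0 0 0 0 0 1" --pt "0 0 0 0 0 0 1" --pt "0 0 0 0 0 0 1" --squeeze 15

```text
time: 25.9
tcp_pos: [0.4511, -0.356, 0.0048]
orientation: [0.0, 0.844, 0.536, 0.0]
contact_force: [-1.1, 1.2, 5.5]
grip_width: 0.316
gripper_force: 15.0
```

Call:
servo_tool --pt "0 0 0 0 0 20 1" --pt "0 0 0 0 0 45 1" --pt "0 0 0 0 0 50 1" --pt "0 0 0 0 20 30 1" --pt "0 0 0.06 5 46 0 1" --pt "0 0 0.06 5 46 0 1" --pt "0 0 0.06 5 46 0 1" --pt "0 0 0.06 5 46 0 1" --pt "0 0 0.06 5 46 0 1" --pt "0 0 0.06 5 46 0 1" --pt "0 0 0.05 5 46 0 1" --pt "0 0 0 5 46 0 1" --pt "0 0 0 5 46 0 1" --pt "0 0 0 5 46 0 1" --pt "0 0 0 6 46 0 1" --pt "0 0 0 0 0 0 1" --pt "0 0 0 0 0 0 1"

```text
time: 28.02
tcp_pos: [0.5067, 0.1701, 0.1495]
orientation: [0.0, 0.717, 0.697, 0.0]
contact_force: [-0.3, -0.1, 0.1]
grip_width: 0.317
gripper_force: 15.0
```

```bash
python3 - <<'E'
from h import *
c=snap('wrist','w8'); st()
E
```

```text
28.07 [0.5067 0.1697 0.1494] [ 0.     0.718  0.697 -0.   ] [-0.8 -0.3  0.6] 0.313 14.999753683805466 [ 0.11  0.03  1.9  -0.    1.21  0.14]
```

View pics/w8.png

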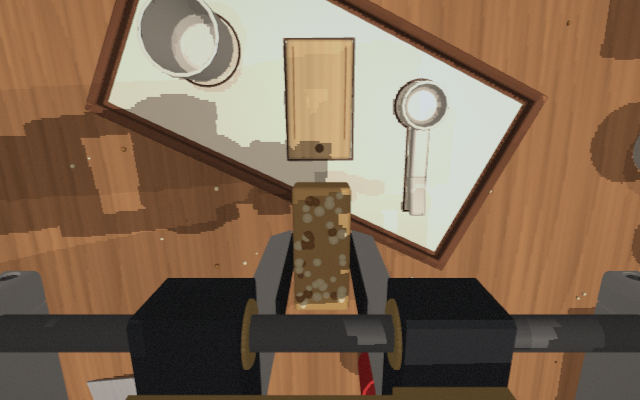

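The board top's corners are (286,40), (353,40), (352,160) and (287,160), and it sits in its outline. The brittle is held square at (321,245), and the spoon and cup are in their outlines.

```bash
python3 - <<'E'
from h import *
c=load('w8')
r=ray(c,[(286,40),(353.5,40),(352.5,160),(287,160)],.020)[:,:2];print(r.round(4).tolist(),r.mean(0)); l=r[0]+r[1]-r[2]-r[3];print(np.degrees(np.arctan2(l[1],l[0])))
print(topface(c,(280,35,358,163),.020,(10,50,80),(30,150,255)))
r=ray(c,[(293,191),(350,190),(350,303),(294,306)],.1606)[:,:2];print(r.round(4).tolist(),r.mean(0)); l=r[0]+r[1]-r[2]-r[3];print(np.degrees(np.arctan2(l[1],l[0])),np.linalg.norm(l)/2)
E
```

```text
[[0.4816, 0.3004], [0.5375, 0.2988], [0.536, 0.1991], [0.477, 0.2008]] [0.50801517 0.24976161]
88.26463746527368
((506.0306091308594, 250.13812255859375), (102.16497039794922, 62.056400299072266), 88.310302734375)
[[0.4935, 0.2041], [0.5222, 0.2038], [0.5217, 0.1401], [0.4908, 0.1391]] [0.5070325  0.17177996]
88.57081639639128 0.06438399158292185
```

Call:
servo_tool --pt "0 0 0 0.8 30 0 1" --pt "0 0 0 0 40 0 1" --pt "0 0 0 0 9.5 -20 1" --pt "0 0 0 0 0 -45 1" --pt "0 0 0 0 0 -35 1" --pt "0 0 0 0 0 -15 1" --pt "0 0 0 0 0 -5 1" --pt "0 0 0 0 0 -2 1" --pt "0 0 0 0 0 -1 1" --pt "0 0 0 0 0 0 1"

```text
time: 29.32
tcp_pos: [0.5082, 0.2501, 0.0269]
orientation: [0.0, 0.717, 0.697, 0.001]
contact_force: [-0.1, 0.8, -1.0]
grip_width: 0.318
gripper_force: 15.0
```

Call:
servo_tool --pt "0 0 0 0 -0.5 -1 1" --pt "0 0 0 0 0 -1 1" --pt "0 0 0 0 0 0 1"

```text
time: 29.7
tcp_pos: [0.5078, 0.2495, 0.0248]
orientation: [0.0, 0.717, 0.697, -0.0]
contact_force: [-1.8, -0.5, 4.7]
grip_width: 0.316
gripper_force: 15.0
```

Call:
servo_tool --pt "0 0 0 0 0 0 0.1" --pt "0 0 0 0 0 0 0.1" --pt "0 0 0 0 0 15 0.1" --pt "0 0 0 0 0 40 0.1" --pt "0 0 0 0 0 50 0.1" --pt "0 0 0 0 -30 40 0.1" --pt "0 0 0 0 -45 20 0.1" --pt "0 0 0 0 -20 0 0.1" --pt "0 0 0 0 0 0 0.1" --pt "0 0 0 0 0 0 0.1"

```text
time: 30.95
tcp_pos: [0.5074, 0.155, 0.1891]
orientation: [-0.0, 0.717, 0.697, 0.0]
contact_force: [-0.0, 0.3, 0.5]
grip_width: 0.452
gripper_force: 0.0
```

```bash
python3 - <<'E'
from h import *
c=snap('wrist','w9'); st()
cv2.imwrite('pics/w9c.png',cv2.resize(c['image'][:250,140:500],None,fx=2.2,fy=2.2,interpolation=3))
E
```

```text
31.0 [0.5074 0.1552 0.189 ] [-0.     0.717  0.697 -0.   ] [ 0.6 -0.  -1.4] 0.448 0.0 [ 0.08 -0.02  1.88  0.    1.28  0.11]
```

View pics/w9c.png

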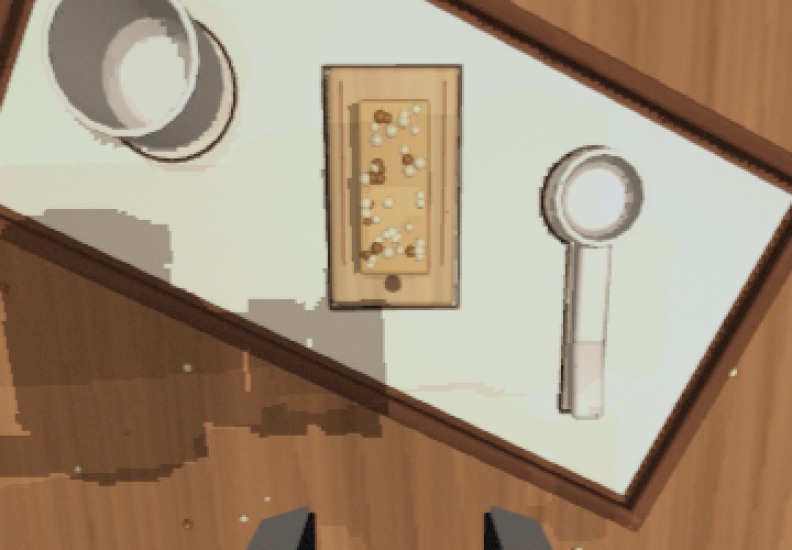

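The brittle lies flat in the middle of the board at crop (394,186). The spoon is in its outline with its bowl at (598,196), and the cup is upright on the rings. A quick numeric check follows.

```bash
python3 - <<'E'
from h import *
c=load('w9'); f=lambda l:(np.array(l,float)+.5)/2.2-.5+[140,0]
print('brittle',ray(c,f([(360,99),(430,99),(429,273),(360,273)]),.036).mean(0))
print('board',ray(c,f([(326,67),(461,67),(459,307),(331,307)]),.020).mean(0))
print('bowl',ray(c,f([(599,196)]),.022),'tip',ray(c,f([(588,417)]),.024))
print('cup',ray(c,f([(123,59)]),.066))
for n in('s7','scene'):
    s=load('s7')
i=s['image']
E
```

```text
brittle [0.50859055 0.25044812 0.036     ]
board [0.50831123 0.25023877 0.02      ]
bowl [[0.59770771 0.24564472 0.022     ]] tip [[0.59570035 0.14713843 0.024     ]]
cup [[0.41070405 0.296246   0.066     ]]
```

```bash
python3 -c "
from rig import robot
print(robot.close_job())"
```

```text
the job is handed in; nothing more can be done
None
```

The job is handed in at about 31 s: cup upright on the rings, board and spoon in their outlines, and the whole brittle bar flat and lengthwise mid-board, each within about 2 mm by my last camera check; the mug, snapped piece and scoop were not touched.

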